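# Close the four craft jars with their own lids

### The job

The craft class is over: pick the four knobbed bamboo lids out of the clutter and put each on the open white jar of its own size, right way up and fully seated, with the flange down on the rim. Leave all the jars standing where they are, and do not knock the mug.

Things in the scene. Friction and masses are not known exactly. Their poses are not given: they have to be found in the camera images.
- lid_small_center (a point): The smallest of four loose bamboo lids, lying right way up. From the bottom: plug 12 mm deep, 34 mm across, foot tapered to 26 mm; flange 52 mm across, 8 mm thick; upright cylindrical knob 24 mm across, 30 mm high. 50 mm high in all. Point: on its axis half-way up, 25 mm above its foot, 5 mm above the flange's top, 25 mm below the knob's top. z: the lid's upward axis.
- jar_small_mouth (a point): The smallest of four open white stoneware jars, standing loose: a straight cylinder 52 mm across, 76 mm high, wall 5 mm, mouth 42 mm across, two-thirds full of beads and the like. Point: centre of the mouth, level with the rim. z: the jar's upward axis. With its 52 mm lid seated, the lid's point is 13 mm above this one.
- lid_medium_center (a point): The second smallest of four loose bamboo lids, lying right way up. From the bottom: plug 12 mm deep, 52 mm across, foot tapered to 44 mm; flange 70 mm across, 8 mm thick; upright cylindrical knob 24 mm across, 30 mm high. 50 mm high in all. Point: on its axis half-way up, 25 mm above its foot, 5 mm above the flange's top, 25 mm below the knob's top. z: the lid's upward axis.
- jar_medium_mouth (a point): The second smallest of four open white stoneware jars, standing loose: a straight cylinder 70 mm across, 88 mm high, wall 5 mm, mouth 60 mm across, two-thirds full of beads and the like. Point: centre of the mouth, level with the rim. z: the jar's upward axis. With its 70 mm lid seated, the lid's point is 13 mm above this one.
- lid_large_center (a point): The second largest of four loose bamboo lids, lying right way up. From the bottom: plug 12 mm deep, 70 mm across, foot tapered to 62 mm; flange 88 mm across, 8 mm thick; upright cylindrical knob 24 mm across, 30 mm high. 50 mm high in all. Point: on its axis half-way up, 25 mm above its foot, 5 mm above the flange's top, 25 mm below the knob's top. z: the lid's upward axis.
- jar_large_mouth (a point): The second largest of four open white stoneware jars, standing loose: a straight cylinder 88 mm across, 100 mm high, wall 5 mm, mouth 78 mm across, two-thirds full of beads and the like. Point: centre of the mouth, level with the rim. z: the jar's upward axis. With its 88 mm lid seated, the lid's point is 13 mm above this one.
- lid_xlarge_center (a point): The largest of four loose bamboo lids, lying right way up. From the bottom: plug 12 mm deep, 88 mm across, foot tapered to 80 mm; flange 106 mm across, 8 mm thick; upright cylindrical knob 24 mm across, 30 mm high. 50 mm high in all. Point: on its axis half-way up, 25 mm above its foot, 5 mm above the flange's top, 25 mm below the knob's top. z: the lid's upward axis.
- jar_xlarge_mouth (a point): The largest of four open white stoneware jars, standing loose: a straight cylinder 106 mm across, 112 mm high, wall 5 mm, mouth 96 mm across, two-thirds full of beads and the like. Point: centre of the mouth, level with the rim. z: the jar's upward axis. With its 106 mm lid seated, the lid's point is 13 mm above this one.
- mug: A bystander: a white ceramic mug, 82 mm across and 95 mm high with a handle at one side, standing on the table beyond the jars and lids. The origin is the centre of its underside, z up.
Mind the look-alikes: they are no part of the job. What is shaped like the part that bears lid_large_center but green or red is not meant. What is shaped like the part that bears lid_xlarge_center but blue is not meant.

How it is judged:
By the outcome, as a careful person would: the job done as asked, in the order asked, and still so for the second after the job is handed in, with the robot touching nothing.
It also fails if it takes over 106 s, if anything falls off the work surface, if the arm or the gripper's body presses on something with over 40 N, if the wrist force passes 120 N, or if a joint passes its speed limit or range.

### The arm

A 6-joint arm with a two-finger parallel gripper is mounted at the origin on the work surface. World frame = base frame: x ahead of the robot, y to its left, z up, the work surface at z = 0. Lengths are in mm, angles in rad, forces in N, time in s.
With the tool pointing down it reaches from about 350 to 875 mm from the base axis. Payload 4.2 kg.
Tool frame: the origin (TCP) lies between the finger pads; the fingertips stand 14 mm ahead of it and the grasp point (between the pads) lies 5 mm behind it; z points along the fingers, y is the line along which they close (so a half turn about z gives the same grasp; the last joint's range is limited). The gripper opens to 85 mm and grips with 20 to 120 N. Pads are 22 mm wide; open, the fingers measure 114 mm over their backs; the gripper's body (76 mm by 85 mm) begins 54 mm behind the grasp point. The pads swing forward as they close: fully open they stand 13 mm farther back than shut.
Start: joints at [1.496, 0.385, 0.008, 0, -1.194, -0.259], TCP at [204.74, 590.492, 245.312] pointing down, gripper open.
Joint ranges: [-3.14, 3.14], [-1.21, 2.06], [-1.07, 1.41], [-3.16, 2.05], [-2.99, -0.16], [-3.1, 3.1]. Speed limits (rad/s): [2.79, 2.79, 3.14, 3.14, 3.14, 3.14].

### API

Orientations are given as a unit quaternion [x, y, z, w].
In Python, from bench import * gives the robot as it stands.
- The arm moves only by the tool carry_out, never from a script. Its argument "motion" is a list of rows, each a list of 7 numbers: the turn, a rotation vector about the tool's x, y, z in rad, then the shift along the tool's x, y, z in mm, then the opening, from -1 (shut) to 1 (fully open), so that 0 is half open. A call has 1 to 5 rows; each row is the pose to reach, as a shift and turn from the pose commanded when the call began, along the tool's axes at that moment; what a row does not reach only later rows make up. A row lasts 1/8 s, in which the tool goes at most 62.5 mm and 10.7 degrees, less where a joint would pass 70% of its speed; a pose out of reach is approached as far as the arm can. A call with a gripper value outside its range is refused whole. The fingers move at their own pace and stop on an object; the grip force is fixed at half the most. Time passes only in rows, so rows that repeat a pose let the fingers close. It gives the time, the measured TCP pose, the force, the opening and the grip force at its end, in the units of the state.
- read_state(): the state, without advancing time (a new reading comes with each control period).
- get_image(name): name is "side" or "top"; returns a dict with "color" (384x512x3 uint8, blue, green, red), "mtx" (3x3 intrinsics, pixels), "position" and "orientation" of the camera in the world. Camera axes: x right, y down, z forward; pixel columns grow to the right and rows downward; lengths in mm; the calibration is good to about 2 mm. A picture is of the moment at which its call begins. There is no depth.
- job_done(): hands the job in; it is judged then, once.
The state is a dict: "clock": time; "joints": joint angles; "joint_vel": joint speeds; "joint_efforts": joint torques, N m; "position": TCP position; "ee_rot": TCP orientation; "contact_force": force on the tool from outside, world axes, zero at the start; "wrist_torque": the same for the moment, N m; "gripper_width": finger opening in mm; "grasp_force": force on a finger pad.
Only numpy, scipy, OpenCV 4.12 (cv2) and the standard library are available. Lean on these libraries where they do the work, as an engineer would, in place of code of your own. Each camera call takes 0.05 s, during which the arm holds its last target. There are 200 camera calls.

## Working session

There is one attempt and no reset: what is moved stays moved. The work goes in short steps, Python scripts to look and compute and a tool call to move; the robot and the scene stay as the last step left them, time stands still between calls to the robot, and variables do not carry over. Pictures are saved under pics/ and viewed, at most 14 in all, crops included, and the job is handed in when it is done.

Besides the shell and the picture viewer there is one more tool, called after "Emit:" as name([rows], argument=value, ...), one row to a line, values as JSON. carry_out: Moves the arm, as the interface text tells. Its arguments: {"type":"object","properties":{"motion":{"type":"array"}},"required":["motion"]}

```bash
mkdir -p pics; ls; python3 - <<'E'
from bench import *
import cv2
s=read_state(); print(s)
for n in("top","side"):
    g=get_image(n); cv2.imwrite(f"pics/{n}0.png",g["color"]); print(n,g["mtx"],g["position"],g["orientation"])
E
```

```text
pics
{'clock': 0.0, 'joints': array([ 1.49563575e+00,  3.85548871e-01,  6.61207224e-03, -4.74538071e-04,
       -1.19398908e+00, -2.58582927e-01]), 'joint_vel': array([ 0.00087616, -0.00042948,  0.00013138, -0.00042757, -0.00057599,
        0.00120946]), 'joint_efforts': array([ 9.68204768e-04, -3.92288840e+01,  1.88397628e+01,  4.18595999e+00,
       -4.70694155e-03,  5.11492971e-06]), 'position': array([204.55463613, 589.9910591 , 244.2244318 ]), 'ee_rot': array([ 9.86094061e-01, -1.66184599e-01, -1.22088369e-04,  1.08049762e-03]), 'contact_force': array([-0.95306355, -0.44364822, -0.61356554]), 'wrist_torque': array([ 0.00727034,  0.04589733, -0.01098059]), 'grasp_force': 0.0, 'gripper_width': 85.90400682909599}
top [[416.37521116   0.         257.90741429]
 [  0.         416.37521116 194.98714433]
 [  0.           0.           1.        ]] [ 314.59587639  -55.58194958 1247.00119913] [ 0.70525519 -0.70468416  0.04371676 -0.06421984]
side [[383.70139232   0.         262.92833829]
 [  0.         383.70139232 200.34838683]
 [  0.           0.           1.        ]] [264.70411422 637.86388059 794.22401586] [-0.16033527  0.907988   -0.3815742   0.06520373]
```

View pics/top0.png

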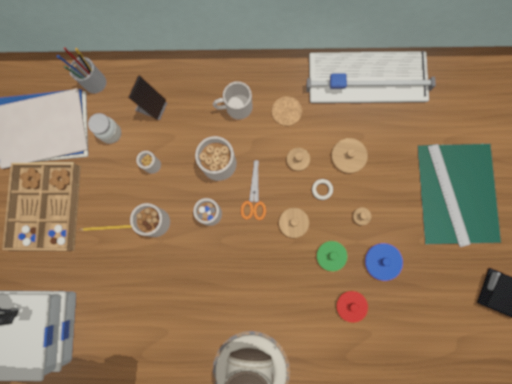

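View pics/side0.png

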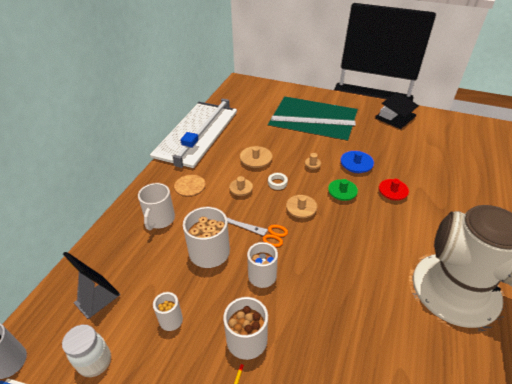

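The top view shows the jars at about (215,158) XL, (149,220) L, (207,211) M and (148,161) S. The lids are at (350,156) XL, (294,222) L, (298,159) M and (362,216) S, and a flat cork disc without a knob lies at (287,110). In the side view the same lids are at (256,157), (301,207), (241,187) and (313,162). The jars there are at (207,235), (246,328), (263,264) and (168,311).

```bash
cat > h.py <<'E'
import numpy as np, cv2
from scipy.optimize import least_squares
from scipy.spatial.transform import Rotation as R
from bench import *
def cast(g,px,z):
    px=np.atleast_2d(px).astype(float)
    d=np.c_[px,np.ones(len(px))]@np.linalg.inv(g["mtx"]).T@R.from_quat(g["orientation"]).as_matrix().T
    o=np.array(g["position"]); t=(z-o[2])/d[:,2]
    return (o+t[:,None]*d)[:,:2]
def proj(g,p):
    q=R.from_quat(g["orientation"]).as_matrix().T@(np.array(p,float)-g["position"]); q=g["mtx"]@q
    return q[:2]/q[2]
def blob(mask,seed,win):
    m=np.zeros_like(mask); x,y=map(int,seed); m[max(0,y-win):y+win,max(0,x-win):x+win]=mask[max(0,y-win):y+win,max(0,x-win):x+win]
    cs,_=cv2.findContours(m,cv2.RETR_EXTERNAL,cv2.CHAIN_APPROX_NONE)
    return max(cs,key=cv2.contourArea)[:,0,:]
def fitc(g,c,z,r,far=True):
    """Fixed-radius circle on plane z through outline points on the side away from the camera."""
    c=cv2.convexHull(c.astype(np.int32),returnPoints=True)[:,0,:] if False else c
    P=cast(g,c,z); cen=P.mean(0)
    for _ in range(4):
        u=cen-np.array(g["position"])[:2]; u/=np.linalg.norm(u)
        k=(P-cen)@u>-0.1*r if far else np.ones(len(P),bool)
        s=least_squares(lambda c:np.linalg.norm(P[k]-c,axis=1)-r,cen,loss="soft_l1",f_scale=1.5); cen=s.x
    return cen,np.sqrt(np.mean(s.fun**2)) if False else np.median(abs(np.linalg.norm(P[k]-cen,axis=1)-r))
E
python3 - <<'E'
from h import *
import pickle
G={n:get_image(n) for n in("top","side")}
pickle.dump(G,open("g0.pkl","wb"))
J={"S":(76,26),"M":(88,35),"L":(100,44),"X":(112,53)}
seeds={"top":{"jS":(148,161),"jM":(207,211),"jL":(149,220),"jX":(215,158),"lS":(362,216),"lM":(298,159),"lL":(294,222),"lX":(350,156)},
"side":{"jS":(168,311),"jM":(263,264),"jL":(246,328),"jX":(207,235),"lS":(313,163),"lM":(241,188),"lL":(301,207),"lX":(256,157)}}
for n in G:
    g=G[n]; hsv=cv2.cvtColor(g["color"],cv2.COLOR_BGR2HSV)
    for (x,y) in list(seeds[n].values())[4:7]+[(330,290) if n=="top" else (330,240)]: print(n,hsv[y+4,x+6])
    white=((hsv[...,1]<60)&(hsv[...,2]>80)).astype(np.uint8)
    tan=((hsv[...,0]>8)&(hsv[...,0]<25)&(hsv[...,2]>150)&(hsv[...,1]>60)).astype(np.uint8)
    vis=cv2.resize(g["color"],None,fx=1.5,fy=1.5)
    for k,s in seeds[n].items():
        z,r=J[k[1]]; z=z if k[0]=="j" else 20
        c=blob(white if k[0]=="j" else tan,s,45)
        cen,e=fitc(g,c,z,r)
        print(n,k,cen.round(1),"res",e.round(2),"bbox",cv2.boundingRect(c))
        cc=np.array([proj(g,(cen[0]+r*np.cos(a),cen[1]+r*np.sin(a),z)) for a in np.linspace(0,6.28,60)])
        cv2.polylines(vis,[((cc+.5)*1.5*8).astype(int)],True,(255,0,255),1,shift=3)
        cv2.polylines(vis,[((c+.5)*1.5*8).astype(int)],True,(0,255,0),1,shift=3)
    cv2.imwrite(f"pics/{n}_fit.png",vis[80:420,180:600] if n=="top" else vis[150:580,150:580])
E
```

```text
top [ 17 100 176]
top [ 16  94 199]
top [ 17  95 194]
top [ 15 131 150]
top jS [600.1 306.8] res 0.76 bbox (136, 151, 25, 22)
top jM [449.2 125.5] res 0.65 bbox (193, 198, 28, 27)
top jL [424.3 290.6] res 0.69 bbox (130, 203, 40, 34)
top jX [604.5 101.6] res 0.65 bbox (195, 136, 41, 44)
top lS [ 550.4 -437.4] res 3.42 bbox (317, 171, 90, 85)
top lM [ 728.  -234.9] res 8.54 bbox (253, 114, 90, 90)
top lL [ 520.5 -215.8] res 4.41 bbox (249, 177, 90, 81)
top lX [ 715.2 -381.4] res 4.44 bbox (305, 111, 90, 90)
side [ 14 176 123]
side [ 15 147 212]
side [ 17 147 234]
side [ 13 192 161]
side jS [599.1 308.8] res 0.73 bbox (153, 292, 29, 39)
side jM [448.4 128.1] res 0.73 bbox (248, 243, 30, 45)
side jL [423.8 292.4] res 0.73 bbox (224, 297, 44, 62)
side jX [602.8 103.5] res 0.75 bbox (183, 207, 69, 61)
side lS [ 370.  -595.2] res 4.8 bbox (268, 118, 90, 90)
side lM [ 664.3 -334.3] res 31.82 bbox (196, 143, 90, 90)
side lL [ 450.4 -286.7] res 21.86 bbox (256, 162, 90, 90)
side lX [ 710.2 -500.8] res 11.18 bbox (211, 112, 90, 90)
```

Jar centres agree between the two views to about 2 mm. The tan mask leaks into the table, so I'll use a local Otsu threshold on value minus saturation for the lids.

```bash
python3 - <<'E'
from h import *
import pickle
G=pickle.load(open("g0.pkl","rb"))
Rr={"S":26,"M":35,"L":44,"X":53}
seeds={"top":{"lS":(362,216),"lM":(298,159),"lL":(294,222),"lX":(350,156)},
"side":{"lS":(313,163),"lM":(241,188),"lL":(301,207),"lX":(256,157)}}
out=[]
for n in G:
    g=G[n]; hsv=cv2.cvtColor(g["color"],cv2.COLOR_BGR2HSV).astype(int)
    f=np.clip(128+(hsv[...,2]-hsv[...,1])//2,0,255).astype(np.uint8)
    vis=cv2.resize(g["color"],None,fx=3,fy=3)
    for k,s in seeds[n].items():
        r=Rr[k[1]]; w=int(r*(0.36 if n=="top" else .5))+4
        x,y=s; sub=f[y-w:y+w,x-w:x+w]; t,_=cv2.threshold(sub,0,255,cv2.THRESH_OTSU)
        c=blob((f>t).astype(np.uint8),s,w)
        cen,e=fitc(g,c,20,r,far=False)
        print(n,k,cen.round(1),"res",e.round(2),"bbox",cv2.boundingRect(c),t)
        cc=np.array([proj(g,(cen[0]+r*np.cos(a),cen[1]+r*np.sin(a),20)) for a in np.linspace(0,6.28,60)])
        cv2.polylines(vis,[((cc+.5)*3*8).astype(int)],True,(255,0,255),1,shift=3)
        cv2.polylines(vis,[((c+.5)*3*8).astype(int)],True,(0,255,0),1,shift=3)
        for z in(20,50): cv2.circle(vis,tuple(((proj(g,(*cen,z))+.5)*3).astype(int)),2,(255,0,0),-1)
    out.append(vis[400:720,830:1140] if n=="top" else vis[400:720,660:1000])
h=320; cv2.imwrite("pics/lids.png",np.hstack(out))
E
```

```text
top lS [ 441.8 -326.8] res 1.3 bbox (354, 207, 18, 18) 155.0
top lM [ 614.9 -140.7] res 1.4 bbox (287, 148, 23, 22) 158.0
top lL [ 422.4 -125.3] res 1.15 bbox (279, 208, 30, 30) 158.0
top lX [ 625.9 -295.1] res 1.18 bbox (332, 138, 36, 35) 159.0
side lS [ 441.8 -327.9] res 2.35 bbox (305, 158, 16, 10) 136.0
side lM [ 615.7 -142.5] res 1.36 bbox (229, 176, 24, 18) 140.0
side lL [ 422.2 -124.8] res 1.79 bbox (286, 195, 31, 22) 144.0
side lX [ 625.3 -294.6] res 2.34 bbox (240, 146, 32, 20) 148.0
```

View pics/lids.png

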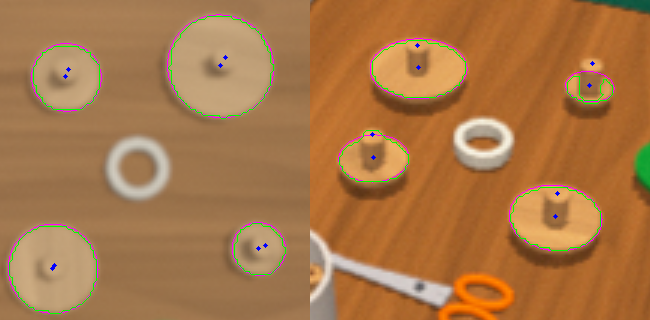

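The overlays match: lid outlines and knob tops line up in both views, agreeing to about 2 mm. Lid centres are S (442,-327), M (615,-141), L (422,-125) and X (626,-295). Jar centres are S (600,308), M (449,127), L (424,291) and X (604,102). I'll go above the XL lid first.

```bash
cat >> h.py <<'E'
T={"lS":(442,-327.3),"lM":(615.3,-141.6),"lL":(422.3,-125),"lX":(625.6,-294.9),"jS":(599.6,307.8),"jM":(448.8,126.8),"jL":(424,291.5),"jX":(603.7,102.5)}
def togo(k,z):
    s=read_state(); Rm=R.from_quat(s["ee_rot"])
    d=Rm.inv().apply(np.array([*T[k],z])-s["position"])
    print(k,"tool shift",d.round(1),"pos",s["position"].round(1),"turn",(R.from_quat([.9861,-.1662,0,0]).inv()*Rm).as_rotvec().round(4),"w",round(s["gripper_width"],1),"t",round(s["clock"],2),"F",np.round(s["contact_force"],1))
E
python3 -c "
from h import *
togo('lX',100)"
```

```text
lX tool shift [687.7 698.1 145.7] pos [204.7 590.2 244.6] turn [-0.0013  0.0001 -0.0001] w 85.4 t 0.2 F [ 0.2 -0.5  0.5]
```

Emit:
carry_out([
  [0,0,0,43,43.5,0,1],
  [0,0,0,86,87,0,1],
  [0,0,0,129,130.5,0,1],
  [0,0,0,172,174,0,1],
  [0,0,0,215,217.5,0,1],
])

```text
clock: 0.82
position: [337.0, 312.6, 245.4]
ee_rot: [0.986, -0.166, 0.0, -0.0]
contact_force: [0.8, -0.1, 0.3]
gripper_width: 85.1
grasp_force: 0.0
```

Emit:
carry_out([
  [0,0,0,43,43.5,0,1],
  [0,0,0,86,87,0,1],
  [0,0,0,129,130.5,0,1],
  [0,0,0,172,174,0,1],
  [0,0,0,215,217.5,0,1],
])

```text
clock: 1.45
position: [469.0, 36.7, 245.6]
ee_rot: [0.986, -0.166, 0.0, -0.0]
contact_force: [0.2, 1.0, 0.6]
gripper_width: 85.5
grasp_force: 0.0
```

Emit:
carry_out([
  [0,0,0,43,43.5,0,1],
  [0,0,0,86,87,0,1],
  [0,0,0,129,130.5,0,1],
  [0,0,0,172,174,0,1],
  [0,0,0,215,217.5,0,1],
])

```text
clock: 2.08
position: [600.9, -239.3, 245.1]
ee_rot: [0.986, -0.166, -0.0, -0.0]
contact_force: [0.9, 0.2, 1.0]
gripper_width: 85.2
grasp_force: 0.0
```

```bash
python3 -c "
from h import *
togo('lX',100)"
```

```text
lX tool shift [ 41.6  44.5 145.1] pos [ 600.9 -239.3  245.1] turn [ 0.0001 -0.0002 -0.    ] w 85.2 t 2.08 F [0.9 0.2 1. ]
```

Emit:
carry_out([
  [0,0,0,25,27,45,0.4],
  [0,0,0,41.6,44.5,90,0.4],
  [0,0,0,41.6,44.5,140,0.4],
  [0,0,0,41.6,44.5,145,0.4],
  [0,0,0,41.6,44.5,145,0.4],
])

```text
clock: 2.7
position: [625.9, -293.1, 101.6]
ee_rot: [0.986, -0.166, 0.001, 0.0]
contact_force: [-0.1, 0.2, -0.1]
gripper_width: 59.6
grasp_force: 0.0
```

```bash
python3 -c "
from h import *
togo('lX',38)
a=get_image('side')['color'][90:240,180:350]; b=get_image('top')['color'][90:240,270:440]
cv2.imwrite('pics/c1.png',cv2.resize(np.hstack([a,b]),None,fx=2,fy=2))"
```

```text
lX tool shift [ 0.2  1.7 63.6] pos [ 625.9 -293.1  101.6] turn [-0.0007  0.0016 -0.0012] w 59.6 t 2.7 F [-0.1  0.2 -0.1]
```

View pics/c1.png

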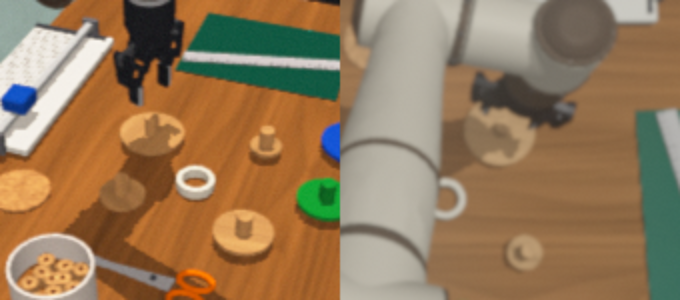

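The gripper is above the XL lid (side crop around (145,75)), fingers spanning the knob line. Descending.

Emit:
carry_out([
  [0,0,0,0,0.8,40,0.4],
  [0,0,0,0,0.8,62,0.4],
  [0,0,0,0,0.8,62,0.4],
  [0,0,0,0,0.8,62,0.4],
])

```text
clock: 3.3
position: [626.5, -294.1, 41.0]
ee_rot: [0.986, -0.166, 0.002, 0.0]
contact_force: [-0.1, -0.6, 0.1]
gripper_width: 59.7
grasp_force: 0.0
```

```bash
python3 -c "
from h import *
togo('lX',38)
a=get_image('side')['color'][90:190,200:310]; b=get_image('top')['color'][90:190,290:400]
cv2.imwrite('pics/c2.png',cv2.resize(np.hstack([a,b]),None,fx=3,fy=3)); togo('lX',38)"
```

```text
lX tool shift [-0.6  1.1  3. ] pos [ 626.5 -294.1   41. ] turn [-0.0001  0.0045 -0.001 ] w 59.7 t 3.3 F [-0.1 -0.6  0.1]
lX tool shift [-0.3  1.1  2.8] pos [ 626.2 -294.    40.8] turn [ 0.0002  0.0042 -0.0007] w 59.6 t 3.4 F [ 0.5  1.4 -0. ]
```

View pics/c2.png

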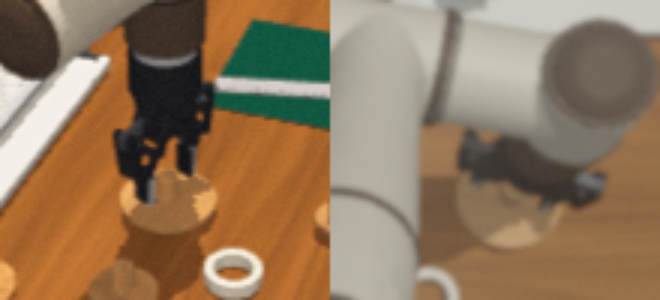

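Fingers straddle the knob just above the flange. Down 3 mm more, then close.

Emit:
carry_out([
  [0,0,0,0,1,3,0.4],
  [0,0,0,0,1,3,-1],
  [0,0,0,0,1,3,-1],
  [0,0,0,0,1,3,-1],
  [0,0,0,0,1,3,-1],
])

```text
clock: 4.03
position: [624.7, -294.8, 35.6]
ee_rot: [0.986, -0.166, 0.0, 0.0]
contact_force: [0.1, 1.0, 1.7]
gripper_width: 22.2
grasp_force: 58.9
```

Emit:
carry_out([
  [0,0,0,0,0,0,-1],
  [0,0,0,0,0,0,-1],
  [0,0,0,0,0,-20,-1],
  [0,0,0,0,0,-60,-1],
  [0,0,0,0,0,-110,-1],
])

```text
clock: 4.65
position: [623.6, -294.5, 145.9]
ee_rot: [0.986, -0.166, -0.001, -0.0]
contact_force: [0.2, -0.4, -1.2]
gripper_width: 22.3
grasp_force: 58.8
```

```bash
python3 -c "
from h import *
a=get_image('side')['color'][60:190,180:310]
cv2.imwrite('pics/c3.png',cv2.resize(a,None,fx=3,fy=3)); togo('jX',225);togo('jX',159)"
```

```text
jX tool shift [-151.8 -369.1  -71.8] pos [ 627.7 -296.3  155.9] turn [-0.0017  0.0131 -0.0019] w 22.2 t 4.7 F [ 2.9 -0.4  6.4]
jX tool shift [-152.7 -369.2   -5.8] pos [ 627.7 -296.3  155.9] turn [-0.0017  0.0131 -0.0019] w 22.2 t 4.7 F [ 2.9 -0.4  6.4]
```

View pics/c3.png

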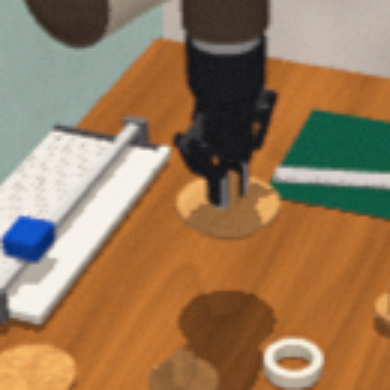

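Lid gripped (side crop (228,205), level, about 120 mm up). Carrying it to the XL jar.

Emit:
carry_out([
  [0,0,0,-20,-48,-20,-1],
  [0,0,0,-42,-102,-40,-1],
  [0,0,0,-64,-156,-55,-1],
  [0,0,0,-86,-210,-65,-1],
  [0,0,0,-108,-262,-72,-1],
])

```text
clock: 5.32
position: [608.0, -9.9, 218.9]
ee_rot: [0.986, -0.166, 0.001, -0.0]
contact_force: [1.0, -0.3, -1.8]
gripper_width: 22.7
grasp_force: 59.0
```

Emit:
carry_out([
  [0,0,0,-22,-50,0,-1],
  [0,0,0,-40,-90,0,-1],
  [0,0,0,-44,-105,0,-1],
  [0,0,0,-44,-107,0,-1],
  [0,0,0,-44,-107,0,-1],
])

```text
clock: 5.95
position: [601.8, 102.7, 217.4]
ee_rot: [0.986, -0.167, -0.0, 0.0]
contact_force: [0.2, -1.4, -1.9]
gripper_width: 22.2
grasp_force: 59.0
```

```bash
python3 -c "
from h import *
a=get_image('side')['color'][80:300,130:300];b=get_image('top')['color'][80:300,130:300]
cv2.imwrite('pics/c4.png',cv2.resize(np.hstack([a,b]),None,fx=2,fy=2)); togo('jX',159)"
```

```text
jX tool shift [ 1.7 -0.8 58.3] pos [601.8 102.3 217.3] turn [-0.0003 -0.0002  0.0017] w 22.2 t 6.05 F [ 0.8 -0.2 -1.1]
```

View pics/c4.png

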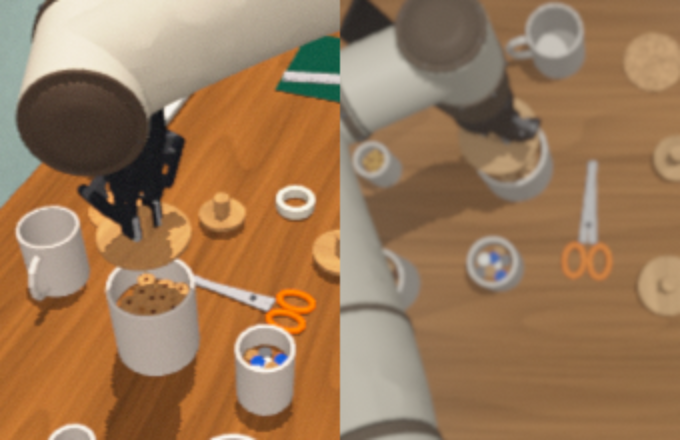

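The lid hangs over the XL jar. Lowering to just above the rim, then in.

Emit:
carry_out([
  [0,0,0,1.5,-0.5,30,-1],
  [0,0,0,1.5,-0.5,55,-1],
  [0,0,0,1.5,-0.5,64,-1],
  [0,0,0,1.5,-0.5,64,-1],
  [0,0,0,1.5,-0.5,64,-1],
])

```text
clock: 6.68
position: [604.2, 103.7, 154.6]
ee_rot: [0.986, -0.166, 0.001, -0.0]
contact_force: [0.0, -0.9, -1.2]
gripper_width: 22.0
grasp_force: 59.0
```

```bash
python3 -c "
from h import *
a=get_image('side')['color'][150:280,150:280]
cv2.imwrite('pics/c5.png',cv2.resize(a,None,fx=3,fy=3)); togo('jX',136)"
```

```text
jX tool shift [-0.   1.4 18.6] pos [604.1 103.8 154.6] turn [ 0.0015  0.002  -0.0001] w 22.4 t 6.72 F [-0.1 -0.1 -0.9]
```

View pics/c5.png

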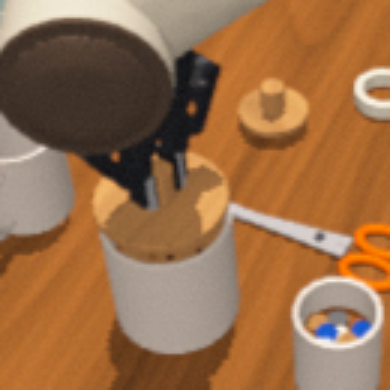

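Lid centred about 7 mm over the mouth (crop (165,205)). Lowering in steps.

Emit:
carry_out([
  [0,0,0,0,1,6,-1],
  [0,0,0,0,1,11,-1],
  [0,0,0,0,1,15,-1],
  [0,0,0,0,1,17,-1],
  [0,0,0,0,1,17,-1],
])

```text
clock: 7.35
position: [603.0, 102.8, 136.1]
ee_rot: [0.986, -0.166, -0.0, 0.0]
contact_force: [-0.9, 0.8, -0.7]
gripper_width: 22.2
grasp_force: 59.0
```

```bash
python3 -c "
from h import *
togo('jX',136)"
```

```text
jX tool shift [0.8 0.  0.1] pos [603.  102.8 136.1] turn [-0.0003 -0.0003 -0.0002] w 22.2 t 7.35 F [-0.9  0.8 -0.7]
```

Emit:
carry_out([
  [0,0,0,0.5,0,1,-1],
  [0,0,0,0.5,0,2,-1],
  [0,0,0,0.5,0,2,-1],
])

```text
clock: 7.72
position: [603.7, 102.7, 135.6]
ee_rot: [0.986, -0.166, 0.001, -0.0]
contact_force: [-1.9, 0.1, 5.6]
gripper_width: 22.1
grasp_force: 59.5
```

Contact at 5.6 N at the expected seating height. Release and lift.

Emit:
carry_out([
  [0,0,0,0,0,-1,0.2],
  [0,0,0,0,0,-1,0.2],
  [0,0,0,0,0,-1,0.2],
  [0,0,0,0,0,-25,0.4],
  [0,0,0,0,0,-75,0.4],
])

```text
clock: 8.35
position: [602.1, 102.1, 207.3]
ee_rot: [0.986, -0.166, -0.003, 0.002]
contact_force: [0.9, -0.1, 0.6]
gripper_width: 59.9
grasp_force: 0.0
```

```bash
python3 -c "
from h import *
togo('lM',100);togo('jX',200)"
```

```text
lM tool shift [ 92.9 225.5 107.8] pos [602.1 102.1 207.3] turn [-0.0041 -0.0051  0.0002] w 59.9 t 8.35 F [ 0.9 -0.1  0.6]
jX tool shift [ 1.4 -0.9  7.3] pos [602.1 102.1 207.3] turn [-0.0041 -0.0051  0.0002] w 59.9 t 8.35 F [ 0.9 -0.1  0.6]
```

Emit:
carry_out([
  [0,0,0,22,54,0,0.4],
  [0,0,0,45,109,10,0.4],
  [0,0,0,66,160,40,0.4],
  [0,0,0,84,204,75,0.4],
  [0,0,0,93,225,108,0.4],
])

```text
clock: 8.98
position: [617.3, -143.0, 100.0]
ee_rot: [0.986, -0.167, -0.0, 0.0]
contact_force: [1.2, 0.3, -0.2]
gripper_width: 59.5
grasp_force: 0.0
```

Emit:
carry_out([
  [0,0,0,0,0,30,0.4],
  [0,0,0,0,0,50,0.4],
  [0,0,0,0,0,52,0.4],
  [0,0,0,0,0,52,0.4],
])

```text
clock: 9.48
position: [618.2, -140.4, 49.9]
ee_rot: [0.986, -0.166, 0.0, 0.0]
contact_force: [0.2, 1.3, -0.2]
gripper_width: 59.7
grasp_force: 0.0
```

```bash
python3 -c "
from h import *
togo('lM',36)
a=get_image('side')['color'][150:280,150:280];b=get_image('side')['color'][120:250,200:330]
cv2.imwrite('pics/c6.png',cv2.resize(np.hstack([a,b]),None,fx=3,fy=3)); togo('lM',36)"
```

```text
lM tool shift [-2.4  2.  13.9] pos [ 618.2 -140.4   49.9] turn [ 0.0001  0.001  -0.0005] w 59.7 t 9.47 F [ 0.2  1.3 -0.2]
lM tool shift [-2.7  2.3 14.6] pos [ 618.5 -140.3   50.6] turn [ 0.0006  0.0023 -0.0006] w 59.7 t 9.57 F [-0.4  0.7 -0.2]
```

View pics/c6.png

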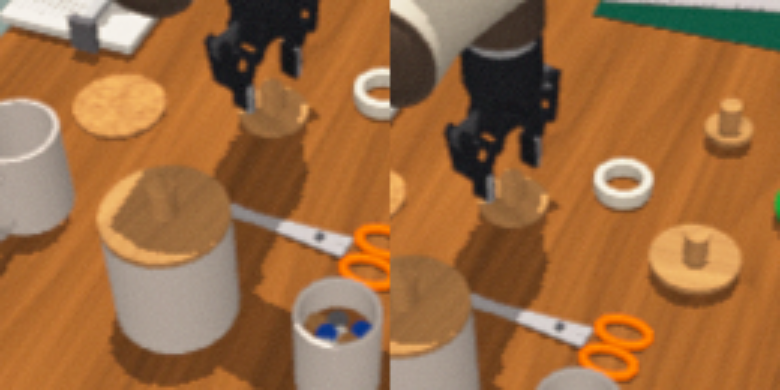

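The XL lid sits flush on its jar (left crop (165,215)). The gripper straddles the medium lid's knob (right crop (513,190)). Lower and close.

Emit:
carry_out([
  [0,0,0,-2.5,2,14.5,0.4],
  [0,0,0,-2.5,2,14.5,0.4],
  [0,0,0,-2.5,2,14.5,-1],
  [0,0,0,-2.5,2,14.5,-1],
  [0,0,0,-2.5,2,14.5,-1],
])

```text
clock: 10.2
position: [615.1, -141.5, 35.3]
ee_rot: [0.986, -0.166, 0.001, -0.0]
contact_force: [-1.3, -0.4, 1.5]
gripper_width: 22.3
grasp_force: 58.7
```

Emit:
carry_out([
  [0,0,0,0,0,0,-1],
  [0,0,0,0,0,0,-1],
])

```text
clock: 10.45
position: [615.1, -141.5, 35.3]
ee_rot: [0.986, -0.166, 0.001, -0.0]
contact_force: [0.7, 0.1, 2.6]
gripper_width: 22.5
grasp_force: 58.7
```

Emit:
carry_out([
  [0,0,0,0,0,-20,-1],
  [0,0,0,0,0,-60,-1],
  [0,0,0,0,0,-110,-1],
  [0,0,0,0,0,-160,-1],
  [0,0,0,0,0,-160,-1],
])

```text
clock: 11.08
position: [616.9, -141.7, 199.8]
ee_rot: [0.986, -0.166, 0.005, -0.0]
contact_force: [0.3, -0.6, -1.3]
gripper_width: 22.2
grasp_force: 58.7
```

```bash
python3 -c "
from h import *
togo('jM',195)"
```

```text
jM tool shift [-246.8 -198.7    3. ] pos [ 616.9 -141.7  199.8] turn [ 0.0026  0.0094 -0.0006] w 22.2 t 11.07 F [ 0.3 -0.6 -1.3]
```

Emit:
carry_out([
  [0,0,0,-46,-37,0,-1],
  [0,0,0,-92,-74,0,-1],
  [0,0,0,-138,-111,0,-1],
  [0,0,0,-184,-148,0,-1],
  [0,0,0,-225,-181,0,-1],
])

```text
clock: 11.7
position: [459.3, 104.3, 193.7]
ee_rot: [0.986, -0.166, -0.001, 0.0]
contact_force: [0.1, 0.2, -0.5]
gripper_width: 22.7
grasp_force: 58.8
```

Emit:
carry_out([
  [0,0,0,-22,-18,10,-1],
  [0,0,0,-22,-18,40,-1],
  [0,0,0,-22,-18,67,-1],
  [0,0,0,-22,-18,67,-1],
  [0,0,0,-22,-18,67,-1],
])

```text
clock: 12.32
position: [446.8, 127.5, 128.2]
ee_rot: [0.986, -0.166, 0.0, -0.0]
contact_force: [0.3, 0.4, -0.7]
gripper_width: 22.5
grasp_force: 58.9
```

```bash
python3 -c "
from h import *
a=get_image('side')['color'][190:320,200:330]
cv2.imwrite('pics/c7.png',cv2.resize(a,None,fx=3,fy=3)); togo('jM',111)"
```

```text
jM tool shift [ 1.9  0.2 17.6] pos [447.1 127.6 128.6] turn [ 0.001   0.001  -0.0001] w 22.5 t 12.38 F [ 0.   0.  -0.1]
```

View pics/c7.png

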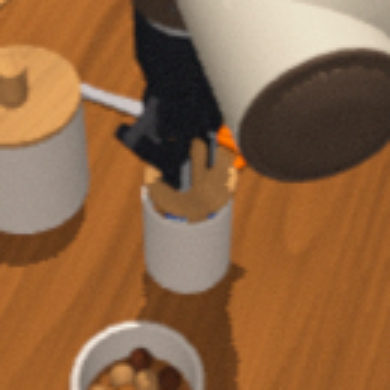

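The medium lid hovers centred over its jar (crop (190,185)). Lowering it in.

Emit:
carry_out([
  [0,0,0,1.8,0,6,-1],
  [0,0,0,1.8,0,11,-1],
  [0,0,0,1.8,0,15,-1],
  [0,0,0,1.8,0,17,-1],
  [0,0,0,1.8,0,17,-1],
])

```text
clock: 13.0
position: [448.1, 126.7, 111.2]
ee_rot: [0.986, -0.166, -0.0, 0.0]
contact_force: [-1.7, -1.4, 4.6]
gripper_width: 22.4
grasp_force: 59.2
```

Emit:
carry_out([
  [0,0,0,0,0,1,-1],
  [0,0,0,0,0,2,-1],
  [0,0,0,0,0,2,-1],
])

```text
clock: 13.38
position: [448.3, 126.7, 111.2]
ee_rot: [0.986, -0.166, 0.0, 0.0]
contact_force: [-7.0, -1.7, 18.1]
gripper_width: 22.3
grasp_force: 60.6
```

Seated at 111.2 mm, as expected. Release, lift and head for the large lid.

Emit:
carry_out([
  [0,0,0,0,0,-2,0.2],
  [0,0,0,0,0,-2,0.2],
  [0,0,0,0,0,-2,0.2],
  [0,0,0,0,0,-25,0.4],
  [0,0,0,0,0,-75,0.4],
])

```text
clock: 14.0
position: [446.8, 126.0, 182.4]
ee_rot: [0.986, -0.166, -0.003, 0.002]
contact_force: [0.4, 0.9, -0.1]
gripper_width: 60.0
grasp_force: 0.0
```

```bash
python3 -c "
from h import *
togo('lL',100)"
```

```text
lL tool shift [ 59.5 244.7  83.4] pos [446.8 126.  182.4] turn [-0.0053 -0.0042  0.0002] w 60.0 t 14.0 F [ 0.4  0.9 -0.1]
```

Emit:
carry_out([
  [0,0,0,14,58,0,0.4],
  [0,0,0,28,116,0,0.4],
  [0,0,0,41,170,30,0.4],
  [0,0,0,52,215,60,0.4],
  [0,0,0,59,243,85,0.4],
])

```text
clock: 14.62
position: [423.4, -123.9, 97.6]
ee_rot: [0.986, -0.167, -0.0, 0.0]
contact_force: [0.3, 0.0, 0.4]
gripper_width: 59.7
grasp_force: 0.0
```

Emit:
carry_out([
  [0,0,0,0,0,30,0.4],
  [0,0,0,0,0,50,0.4],
  [0,0,0,0,0,50,0.4],
  [0,0,0,0,0,50,0.4],
  [0,0,0,0,0,50,0.4],
])

```text
clock: 15.25
position: [425.1, -121.9, 49.7]
ee_rot: [0.986, -0.166, 0.001, -0.0]
contact_force: [0.1, 0.5, 0.8]
gripper_width: 60.1
grasp_force: 0.0
```

```bash
python3 -c "
from h import *
a=get_image('side')['color'][150:280,210:340]
cv2.imwrite('pics/c8.png',cv2.resize(a,None,fx=3,fy=3)); togo('lL',36)"
```

```text
lL tool shift [-1.5  3.8 13.7] pos [ 425.  -121.9   49.7] turn [ 0.0008  0.002  -0.0006] w 60.2 t 15.3 F [0.  0.3 0.3]
```

View pics/c8.png

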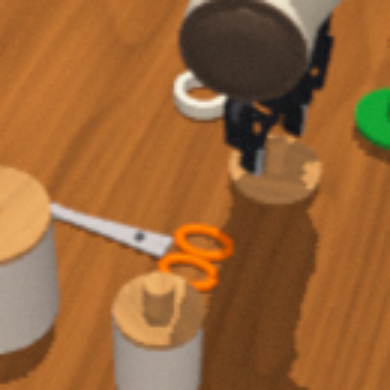

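The medium lid sits flush (crop (160,310)). The gripper is over the large lid's knob (crop (270,160)). Correct and grip.

Emit:
carry_out([
  [0,0,0,-1.5,3.8,13.7,0.4],
  [0,0,0,-1.5,3.8,13.7,0.4],
  [0,0,0,-1.5,3.8,13.7,-1],
  [0,0,0,-1.5,3.8,13.7,-1],
  [0,0,0,-1.5,3.8,13.7,-1],
])

```text
clock: 15.92
position: [422.2, -125.1, 35.9]
ee_rot: [0.986, -0.166, 0.001, -0.0]
contact_force: [-1.0, 0.9, 5.2]
gripper_width: 22.4
grasp_force: 58.5
```

Emit:
carry_out([
  [0,0,0,0,0,0,-1],
  [0,0,0,0,0,0,-1],
])

```text
clock: 16.18
position: [422.2, -125.1, 35.9]
ee_rot: [0.986, -0.166, 0.001, -0.0]
contact_force: [-0.4, 1.0, 5.8]
gripper_width: 22.3
grasp_force: 58.5
```

Emit:
carry_out([
  [0,0,0,0,0,-20,-1],
  [0,0,0,0,0,-60,-1],
  [0,0,0,0,0,-110,-1],
  [0,0,0,0,0,-160,-1],
  [0,0,0,0,0,-160,-1],
])

```text
clock: 16.8
position: [424.0, -125.1, 199.1]
ee_rot: [0.986, -0.166, 0.005, -0.001]
contact_force: [-0.8, -0.4, -1.2]
gripper_width: 22.4
grasp_force: 58.7
```

```bash
python3 -c "
from h import *
togo('jL',195)"
```

```text
jL tool shift [-136.3 -393.7    4.1] pos [ 424.  -125.1  199.1] turn [ 0.0034  0.0094 -0.0007] w 22.4 t 16.8 F [-0.8 -0.4 -1.2]
```

Emit:
carry_out([
  [0,0,0,-19,-55,0,-1],
  [0,0,0,-38,-110,0,-1],
  [0,0,0,-57,-165,0,-1],
  [0,0,0,-76,-220,0,-1],
  [0,0,0,-95,-275,0,-1],
])

```text
clock: 17.42
position: [420.9, 167.3, 194.0]
ee_rot: [0.986, -0.166, -0.001, 0.001]
contact_force: [1.2, -0.0, -0.2]
gripper_width: 22.1
grasp_force: 59.0
```

Emit:
carry_out([
  [0,0,0,-19,-55,0,-1],
  [0,0,0,-37,-105,0,-1],
  [0,0,0,-41,-118,0,-1],
  [0,0,0,-41,-118,10,-1],
  [0,0,0,-41,-118,10,-1],
])

```text
clock: 18.05
position: [420.9, 288.5, 183.3]
ee_rot: [0.986, -0.167, -0.001, 0.002]
contact_force: [-0.9, 0.1, -0.2]
gripper_width: 22.1
grasp_force: 59.0
```

```bash
python3 -c "
from h import *
togo('jL',142)"
```

```text
jL tool shift [ 2.  -4.  41.3] pos [420.9 288.5 183.3] turn [-0.0041 -0.002   0.0014] w 22.1 t 18.05 F [-0.9  0.1 -0.2]
```

Emit:
carry_out([
  [0,0,0,2,-4,20,-1],
  [0,0,0,2,-4,41,-1],
  [0,0,0,2,-4,41,-1],
  [0,0,0,2,-4,41,-1],
])

```text
clock: 18.55
position: [425.6, 293.3, 144.9]
ee_rot: [0.986, -0.166, 0.0, -0.0]
contact_force: [-0.4, -0.5, -0.5]
gripper_width: 22.1
grasp_force: 59.0
```

```bash
python3 -c "
from h import *
a=get_image('side')['color'][250:384,180:314]
cv2.imwrite('pics/c9.png',cv2.resize(a,None,fx=3,fy=3)); togo('jL',124)"
```

```text
jL tool shift [-0.9  2.7 21.2] pos [425.7 293.7 145.2] turn [0.0017 0.0009 0.0004] w 22.3 t 18.6 F [-0.4  0.7 -0.6]
```

View pics/c9.png

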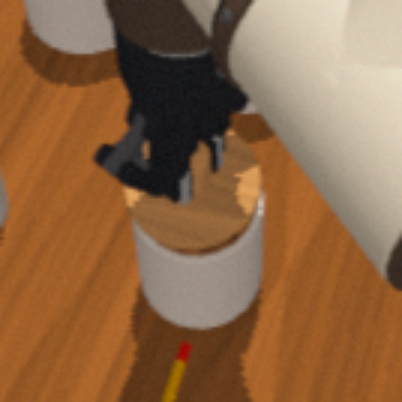

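The large lid hovers about 9 mm over its jar (crop (195,195)). Correct by 2.5 mm and lower.

Emit:
carry_out([
  [0,0,0,-0.8,2.2,5,-1],
  [0,0,0,-0.8,2.2,10,-1],
  [0,0,0,-0.8,2.2,15,-1],
  [0,0,0,-0.8,2.2,20,-1],
  [0,0,0,-0.8,2.2,20,-1],
])

```text
clock: 19.23
position: [423.7, 292.2, 124.0]
ee_rot: [0.986, -0.166, 0.0, 0.0]
contact_force: [-0.5, -0.5, -0.4]
gripper_width: 22.6
grasp_force: 59.1
```

Emit:
carry_out([
  [0,0,0,0,0,1,-1],
  [0,0,0,0,0,2,-1],
  [0,0,0,0,0,2,-1],
])

```text
clock: 19.6
position: [423.7, 292.1, 123.9]
ee_rot: [0.986, -0.166, 0.0, -0.0]
contact_force: [-4.9, -1.6, 10.8]
gripper_width: 22.1
grasp_force: 60.1
```

Seated at 123.9 mm. Release and lift.

Emit:
carry_out([
  [0,0,0,0,0,-1.5,0.2],
  [0,0,0,0,0,-1.5,0.2],
  [0,0,0,0,0,-1.5,0.2],
  [0,0,0,0,0,-25,0.4],
  [0,0,0,0,0,-75,0.4],
])

```text
clock: 20.23
position: [422.6, 290.9, 195.6]
ee_rot: [0.986, -0.166, -0.002, 0.003]
contact_force: [1.0, 1.4, 0.1]
gripper_width: 59.7
grasp_force: 0.0
```

```bash
python3 -c "
from h import *
togo('lS',100)"
```

```text
lS tool shift [221.3 577.   98.5] pos [422.6 290.9 195.6] turn [-0.0061 -0.0025  0.0001] w 59.7 t 20.23 F [1.  1.4 0.1]
```

Emit:
carry_out([
  [0,0,0,20.5,53.5,0,0.4],
  [0,0,0,41,107,0,0.4],
  [0,0,0,61.5,160.5,0,0.4],
  [0,0,0,82,214,0,0.4],
  [0,0,0,102.5,267.5,0,0.4],
])

```text
clock: 20.85
position: [432.6, 4.0, 197.2]
ee_rot: [0.986, -0.166, 0.0, -0.0]
contact_force: [0.9, 0.9, 0.1]
gripper_width: 59.7
grasp_force: 0.0
```

Emit:
carry_out([
  [0,0,0,20.5,53.5,0,0.4],
  [0,0,0,41,107,0,0.4],
  [0,0,0,61.5,160.5,0,0.4],
  [0,0,0,82,214,0,0.4],
  [0,0,0,102.5,267.5,10,0.4],
])

```text
clock: 21.48
position: [442.4, -282.8, 187.6]
ee_rot: [0.986, -0.166, 0.001, 0.0]
contact_force: [0.7, 0.6, 0.8]
gripper_width: 59.9
grasp_force: 0.0
```

Emit:
carry_out([
  [0,0,0,15,39,30,0.4],
  [0,0,0,15,39,70,0.4],
  [0,0,0,15,39,88,0.4],
  [0,0,0,15,39,88,0.4],
  [0,0,0,15,39,88,0.4],
])

```text
clock: 22.1
position: [444.1, -322.6, 99.9]
ee_rot: [0.986, -0.166, 0.001, 0.0]
contact_force: [0.2, 1.5, 1.0]
gripper_width: 59.9
grasp_force: 0.0
```

```bash
python3 -c "
from h import *
togo('lS',52)"
```

```text
lS tool shift [-0.5  5.1 47.9] pos [ 444.1 -322.6   99.9] turn [-0.0004  0.0015 -0.0007] w 59.9 t 22.1 F [0.2 1.5 1. ]
```

Emit:
carry_out([
  [0,0,0,-0.5,5,25,0.4],
  [0,0,0,-0.5,5,48,0.4],
  [0,0,0,-0.5,5,48,0.4],
  [0,0,0,-0.5,5,48,0.4],
])

```text
clock: 22.6
position: [442.5, -327.3, 52.6]
ee_rot: [0.986, -0.166, 0.001, 0.0]
contact_force: [-0.2, -0.4, 0.4]
gripper_width: 59.6
grasp_force: 0.0
```

```bash
python3 -c "
from h import *
togo('lS',36)
a=get_image('side')['color'][90:220,240:370];b=get_image('side')['color'][250:380,180:310]
cv2.imwrite('pics/c10.png',cv2.resize(np.hstack([a,b]),None,fx=3,fy=3)); togo('lS',36)"
```

```text
lS tool shift [-0.5  0.1 16.6] pos [ 442.5 -327.3   52.6] turn [-0.0004  0.0028 -0.0009] w 59.6 t 22.6 F [-0.2 -0.4  0.4]
lS tool shift [-0.4  0.2 16.6] pos [ 442.4 -327.3   52.6] turn [-0.0002  0.003  -0.0007] w 59.5 t 22.7 F [-0.6  0.6  0.3]
```

View pics/c10.png

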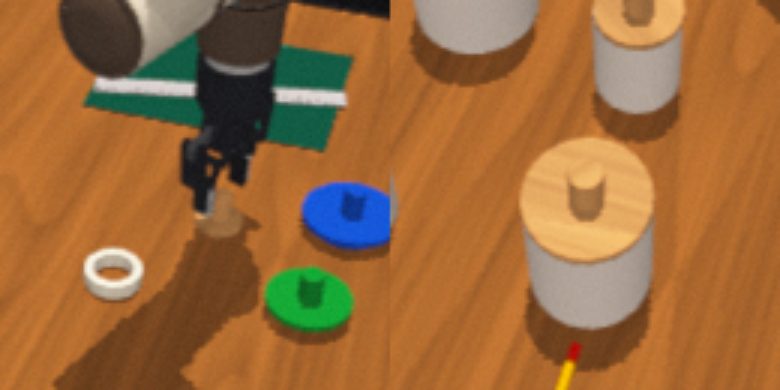

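The large lid is flush (right crop (587,200)). The gripper straddles the small lid's knob (left crop (220,205)). Grip it.

Emit:
carry_out([
  [0,0,0,-0.4,0.2,16.5,0.4],
  [0,0,0,-0.4,0.2,16.5,0.4],
  [0,0,0,-0.4,0.2,16.5,-1],
  [0,0,0,-0.4,0.2,16.5,-1],
  [0,0,0,-0.4,0.2,16.5,-1],
])

```text
clock: 23.32
position: [441.5, -327.3, 35.6]
ee_rot: [0.986, -0.166, 0.001, 0.0]
contact_force: [-0.1, 0.7, 3.5]
gripper_width: 22.6
grasp_force: 58.6
```

Emit:
carry_out([
  [0,0,0,0,0,0,-1],
  [0,0,0,0,0,0,-1],
])

```text
clock: 23.58
position: [441.5, -327.3, 35.5]
ee_rot: [0.986, -0.166, 0.001, 0.0]
contact_force: [0.7, 0.4, 6.2]
gripper_width: 22.3
grasp_force: 58.6
```

Emit:
carry_out([
  [0,0,0,0,0,-20,-1],
  [0,0,0,0,0,-60,-1],
  [0,0,0,0,0,-110,-1],
  [0,0,0,0,0,-165,-1],
  [0,0,0,0,0,-165,-1],
])

```text
clock: 24.2
position: [443.2, -328.2, 204.5]
ee_rot: [0.986, -0.166, 0.005, 0.001]
contact_force: [-0.3, 0.1, -0.4]
gripper_width: 22.3
grasp_force: 58.7
```

```bash
python3 -c "
from h import *
togo('jS',200)"
```

```text
jS tool shift [ -60.3 -652.1    3.1] pos [ 443.2 -328.2  204.5] turn [-0.0011  0.0106 -0.0007] w 22.3 t 24.2 F [-0.3  0.1 -0.4]
```

Emit:
carry_out([
  [0,0,0,-5.5,-60,-5,-1],
  [0,0,0,-11,-120,-10,-1],
  [0,0,0,-16.5,-180,-15,-1],
  [0,0,0,-22,-240,-15,-1],
  [0,0,0,-27.5,-300,-15,-1],
])

```text
clock: 24.82
position: [512.6, -32.7, 213.5]
ee_rot: [0.986, -0.166, -0.001, 0.0]
contact_force: [0.6, -0.9, -0.0]
gripper_width: 22.3
grasp_force: 58.9
```

Emit:
carry_out([
  [0,0,0,-5.5,-60,0,-1],
  [0,0,0,-11,-120,0,-1],
  [0,0,0,-16.5,-180,0,-1],
  [0,0,0,-22,-240,0,-1],
  [0,0,0,-27.5,-300,0,-1],
])

```text
clock: 25.45
position: [585.0, 259.6, 212.9]
ee_rot: [0.986, -0.166, -0.001, 0.001]
contact_force: [0.6, 0.2, -0.3]
gripper_width: 22.2
grasp_force: 58.9
```

Emit:
carry_out([
  [0,0,0,-4,-40,0,-1],
  [0,0,0,-5,-50,25,-1],
  [0,0,0,-5,-50,60,-1],
  [0,0,0,-5,-50,60,-1],
  [0,0,0,-5,-50,60,-1],
])

```text
clock: 26.08
position: [597.6, 306.7, 155.1]
ee_rot: [0.986, -0.166, 0.0, 0.0]
contact_force: [0.4, -0.1, 0.1]
gripper_width: 22.4
grasp_force: 58.8
```

```bash
python3 -c "
from h import *
togo('jS',118)"
```

```text
jS tool shift [ 1.5 -1.7 37.1] pos [597.6 306.7 155.1] turn [ 0.0001  0.0008 -0.0003] w 22.4 t 26.07 F [ 0.4 -0.1  0.1]
```

Emit:
carry_out([
  [0,0,0,1.5,-1.7,20,-1],
  [0,0,0,1.5,-1.7,37,-1],
  [0,0,0,1.5,-1.7,37,-1],
  [0,0,0,1.5,-1.7,37,-1],
])

```text
clock: 26.58
position: [599.6, 308.1, 118.5]
ee_rot: [0.986, -0.166, 0.001, -0.0]
contact_force: [0.2, 0.7, -0.8]
gripper_width: 22.3
grasp_force: 58.8
```

```bash
python3 -c "
from h import *
a=get_image('side')['color'][240:370,105:235]
cv2.imwrite('pics/c11.png',cv2.resize(a,None,fx=3,fy=3)); togo('jS',99.5)"
```

```text
jS tool shift [ 0.   0.4 19.2] pos [599.7 308.2 118.7] turn [ 0.0014  0.0013 -0.0003] w 22.4 t 26.62 F [-0.1  0.1  0.2]
```

View pics/c11.png

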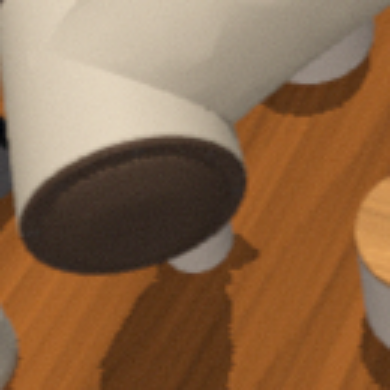

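The wrist hides the small jar's mouth here; only its foot shows at (200,255). The measured position is within 0.5 mm of the jar centre, and I have no picture views left. I'll lower by force and height.

Emit:
carry_out([
  [0,0,0,0,0.3,5,-1],
  [0,0,0,0,0.3,10,-1],
  [0,0,0,0,0.3,14,-1],
  [0,0,0,0,0.3,18,-1],
  [0,0,0,0,0.3,18,-1],
])

```text
clock: 27.25
position: [599.1, 307.6, 99.7]
ee_rot: [0.986, -0.166, 0.0, 0.0]
contact_force: [0.4, -0.5, -0.2]
gripper_width: 22.6
grasp_force: 58.8
```

Emit:
carry_out([
  [0,0,0,0,0,1,-1],
  [0,0,0,0,0,2,-1],
  [0,0,0,0,0,2,-1],
])

```text
clock: 27.62
position: [599.3, 307.6, 99.6]
ee_rot: [0.986, -0.166, 0.001, -0.0]
contact_force: [-2.0, -1.6, 7.0]
gripper_width: 22.5
grasp_force: 59.8
```

Seated at 99.6 mm (99.5 expected). Release, lift and move clear.

Emit:
carry_out([
  [0,0,0,0,0,-1.5,0.2],
  [0,0,0,0,0,-1.5,0.2],
  [0,0,0,0,0,-1.5,0.2],
  [0,0,0,0,0,-25,0.4],
  [0,0,0,0,0,-75,0.4],
])

```text
clock: 28.25
position: [597.6, 306.7, 170.1]
ee_rot: [0.986, -0.166, -0.003, 0.003]
contact_force: [0.9, 1.3, 0.2]
gripper_width: 59.6
grasp_force: 0.0
```

Emit:
carry_out([
  [0,0,0,0,0,-60,0.4],
  [0,0,0,25,50,-100,0.4],
  [0,0,0,50,100,-120,0.4],
  [0,0,0,70,155,-120,0.4],
  [0,0,0,90,210,-120,0.4],
])

```text
clock: 28.88
position: [615.1, 77.9, 292.9]
ee_rot: [0.986, -0.166, 0.0, -0.0]
contact_force: [0.9, -0.3, -0.2]
gripper_width: 60.1
grasp_force: 0.0
```

Emit:
carry_out([
  [0,0,0,20,55,0,0.4],
  [0,0,0,40,110,0,0.4],
  [0,0,0,60,165,0,0.4],
  [0,0,0,80,220,0,0.4],
  [0,0,0,100,275,0,0.4],
])

```text
clock: 29.5
position: [619.5, -214.7, 292.4]
ee_rot: [0.986, -0.166, -0.0, -0.0]
contact_force: [0.5, -0.6, 0.1]
gripper_width: 59.5
grasp_force: 0.0
```

```bash
python3 - <<'E'
from h import *
D={"S":(76,26),"M":(88,35),"L":(100,44),"X":(112,53)}
for n in("top","side"):
    g=get_image(n); hsv=cv2.cvtColor(g["color"],cv2.COLOR_BGR2HSV).astype(int)
    cv2.imwrite(f"pics/end_{n}.png",g["color"])
    f=((hsv[...,1]>70)&(hsv[...,0]>8)&(hsv[...,0]<25)&(hsv[...,2]-hsv[...,1]>(30 if n=="top" else 40))).astype(np.uint8)
    white=((hsv[...,1]<60)&(hsv[...,2]>80)).astype(np.uint8)
    for k,(h,r) in D.items():
        z=h+8; s=proj(g,(*T["j"+k],z)); w=int(r*(.4 if n=="top" else .62))+3
        c=blob(f,s,w); cen,e=fitc(g,c,z,r,far=False)
        wc=blob(white,proj(g,(*T["j"+k],h/2)),w+12)
        print(n,k,"lid-jar",(cen-T["j"+k]).round(1),"res",e.round(2),"bbox",cv2.boundingRect(c),"exp dia px",round(np.linalg.norm(proj(g,(T["j"+k][0],T["j"+k][1]+r,z))-proj(g,(T["j"+k][0],T["j"+k][1]-r,z))),1), "jarbb",cv2.boundingRect(wc))
s=read_state(); print(s["position"],s["clock"])
E
```

```text
top S lid-jar [0.5 0.4] res 1.58 bbox (135, 150, 22, 20) exp dia px 17.9 jarbb (146, 153, 14, 20)
top M lid-jar [-0.1  2.4] res 0.98 bbox (188, 197, 29, 29) exp dia px 25.0 jarbb (207, 183, 29, 58)
top L lid-jar [0.8 1.9] res 1.21 bbox (128, 203, 36, 34) exp dia px 31.5 jarbb (150, 207, 20, 30)
top X lid-jar [ 4.4 -0.6] res 2.47 bbox (194, 130, 43, 43) exp dia px 37.8 jarbb (205, 123, 47, 72)
side S lid-jar [ 0.2 -0.2] res 1.76 bbox (153, 289, 25, 25) exp dia px 24.4 jarbb (156, 304, 26, 27)
side M lid-jar [-1.7 -1.1] res 3.69 bbox (247, 246, 31, 20) exp dia px 25.2 jarbb (248, 260, 29, 28)
side L lid-jar [-1.5  2.4] res 1.07 bbox (223, 296, 45, 45) exp dia px 42.0 jarbb (226, 326, 41, 33)
side X lid-jar [ 0.6 -1.7] res 3.18 bbox (182, 209, 45, 29) exp dia px 36.7 jarbb (185, 227, 44, 41)
[ 618.83252475 -217.99135048  291.49660381] 29.6
```

All four lids measure concentric with their jars at rim height in both views, within measurement error. Handing in.

```bash
python3 -c "
from bench import *
print(job_done())"
```

```text
the job is handed in; nothing more can be done
None
```

All four bamboo lids are on their own jars, right way up and seated at the expected height. The job was handed in at about 30 s, and I saw no sign that the mug or any jar was disturbed. The small lid was confirmed by force, height and image measurement only, as I had used all 14 picture views.

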